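# Lock a slide carrier into its spring-clip dock

## Robot

A 6-joint arm with a two-finger parallel gripper is mounted at the origin on a cart in front of the work surface, level with it; the furniture and walls round the work are solid. World frame = base frame: x ahead of the robot, y to its left, z up, the work surface at z = 0. Lengths are in mm, angles in rad, forces in N, time in s.
With the tool pointing down it reaches from about 350 to 775 mm from the base axis. Payload 7.3 kg.
Tool frame: the origin (TCP) lies at the very end of the fingers, on their centre line; the grasp point (between the pads) lies 19 mm behind it; z points along the fingers, y is the line along which they close (so a half turn about z gives the same grasp; the last joint's range is limited). The gripper opens to 92 mm and grips with 3 to 60 N. Pads are 19 mm wide; open, the fingers measure 130 mm over their backs; the gripper's body (75 mm by 190 mm) begins 47 mm behind the grasp point.
Start: joints at [0.971, 0.342, 1.524, -0, 1.275, -0.146], TCP at [230.141, 471.89, 226.741] pointing down, gripper open.
Joint ranges: [-2.53, 2.53], [-0.77, 2.02], [0.04, 2.7], [-1, 4.14], [0.28, 2.66], [-3.11, 3.11]. Speed limits (rad/s): [2.57, 2.57, 3.14, 3.14, 3.14, 3.14].

## Interface

Orientations are given as [roll, pitch, yaw] about the fixed x, y, z axes, in that order (R = Rz(yaw) Ry(pitch) Rx(roll)).
In Python, from plant import * gives the robot as it stands.
- The arm moves only by the tool arm_command, never from a script. Its arguments are lists of equal length, an entry for each row: "gripper": the finger opening in mm, from 0 to 91.8; "dp": the shift along the tool's x, y, z in units of 25 mm (1.0 is 25 mm), a list of three; "twist": the turn about the tool's z in units of 5 degrees (1.0 is 5 degrees). A call has exactly 5 rows; each row shifts and turns the commanded pose from where the row before left it, along the tool's axes as they then stand; what a row does not reach is not made up. A row lasts 1/8 s, in which the tool goes at most 62.5 mm and 10.7 degrees, less where a joint would pass 70% of its speed; a pose out of reach is approached as far as the arm can. A call is refused whole if a number of a shift passes 1 or a number of a turn 1, either way. A call with a gripper value outside its range is refused whole. The fingers move at their own pace and stop on an object; the grip force is fixed at half the most. Time passes only in rows, so rows that do not move let the fingers close, or fill a call up. It gives the time, the measured TCP pose, the force, the opening and the grip force at its end, in the units of the state.
- get_obs(): the state, without advancing time (a new reading comes with each control period).
- capture(name): name is "side" or "top" or "wrist"; returns the picture (400x640x3 uint8, red, green, blue); there is no depth.
- get_calibration(name): a dict with "mtx" (3x3 intrinsics, pixels), "position" and "attitude" of the camera in the world; the wrist camera has in their place "mount" (4x4, takes a point from camera to tool coordinates, whose origin is the TCP and whose axes are the flange's). Camera axes: x right, y down, z forward; pixel columns grow to the right and rows downward; lengths in mm; the calibration is good to about 2 mm. A picture is of the moment at which its call begins: read the wrist's pose just before it. get_calibration takes no time and is no camera call.
- close_job(): hands the job in; it is judged then, once.
The state is a dict: "time": time; "joint_positions": joint angles; "dq": joint speeds; "tau": joint torques, N m; "tool_pos": TCP position; "tcp_rot": TCP orientation; "contact_force": force on the tool from outside, world axes, zero at the start; "moment": the same for the moment, N m; "grip_width": finger opening in mm; "finger_force": force on a finger pad.
Only numpy, scipy, OpenCV 4.12 (cv2) and the standard library are available. Lean on these libraries where they do the work, as an engineer would, in place of code of your own. Each camera call takes 0.05 s, during which the arm holds its last target. There are 200 camera calls.

## Task

Load the slide carrier into its dock: swing both retaining arms wide open, towards the near end of the dock, then slide the carrier along the bed, without lifting it, until its front edge has parted the spring clip and snapped fully home against the end stop. Then swing both arms fully shut again behind the carrier's upright lip. Let only the carrier open the clip, never the robot itself, and leave the objects standing around undisturbed.

Things in the scene. Friction and masses are not known exactly. Their poses are not given: they have to be found in the camera images.
- dock: Grey fixed base plate, 220 x 150 x 14 mm, left or right of the microscope; its top face is the bed, 14 mm up. Origin: underside, on the centre line, 115 mm from the near end. +x runs along it from the near, open end to the far end with the spring clip; +y left, z up. Two guide rails (8 mm above the bed) have inner faces at y = +/-43.5 mm.
- dock_stop (a point): Middle of the end stop's near face, level with the bed, at dock x = 77 mm, y = 0. Fully home, the carrier's front edge is here, its origin at dock x = 32 mm and the rear face of its lip at dock x = -13 mm.
- slide_carrier: Loose aluminium plate with two glass slides, 90 (x) x 84 (y) x 6 mm, 150 g, flat on the bed between the rails (1.5 mm play each side) at the near end, its x along the dock's x. Origin: centre of its underside. Rounded front edge at its x = 45 mm, with a groove 3 mm deep across the top behind it. It starts with its origin at dock x = -65 to -45 mm.
- carrier_lip (a point): Middle of the top edge of the rear face of the upright lip at the carrier's rear end: 50 mm wide (y), 6 mm thick, its rear face at carrier x = -45 mm, top 22 mm above the bed. Push this face towards dock +x. Pushing takes 1 to 3 N on the bed and up to about 10 N over the last 20 mm, under the clip; the ridge drops 2 to 4 mm before the stop.
- bail_left (a joint): Angle of the left (+y) retaining arm, rad. 0 = shut, against its stop: points inward across the bed. Grows as its free end swings to the dock's near end (-x) and then outward; 1.57 = points to -x, 1.75 = limit. Stays where left (friction about 1.3 N at the post). A shut arm stops the lip but passes 4 mm above the plate; the lip passes when both arms are at 0.9 or more.
- bail_right (a joint): Angle of the right (-y) retaining arm, rad, mirror image of the left: 0 = shut, pointing inward; grows as its free end swings to -x and then outward; 1.75 = limit.
- bail_left_post (a point): Centre of the top of the upright black post (12 mm diameter, 46 mm tall, top 56 mm above the bed) at the free end of the left arm, 48 mm from its pivot. Push the post sideways to swing the arm. The arm is a round steel bar, 8 mm thick, 10 to 18 mm above the bed.
- bail_right_post (a point): The same for the right arm.
- bail_left_pivot (a point): Point on the vertical pivot axis of the left arm, 14 mm above the bed, at dock x = -20 mm, y = 62 mm.
- bail_right_pivot (a point): Point on the vertical pivot axis of the right arm, 14 mm above the bed, at dock x = -20 mm, y = -62 mm.
- clip (a joint): Opening angle of the spring clip, rad: 0 = closed and empty, about 0.14 while the carrier's front edge passes under it, about 0.035 when its ridge rests in the carrier's groove (home).
- clip_hinge (a point): Steel spring clip at the far end of the bed: a leaf 56 mm wide, hinged behind the end stop, with an upturned lead-in lip about 11 mm above the bed at dock x = 47 mm. This point: on its hinge axis, at dock x = 96 mm, 5 mm above the bed. The robot must not touch it.
- microscope: Fixed obstacle in the middle of the worktop: a microscope, 411 mm long (along world x, from 200 mm behind this point towards the robot to 190 mm beyond it), 188 mm wide (y), 385 mm tall, eyepieces towards the robot. Origin: on the worktop under its stage. The dock may be on either side of it.
- slide_tray: Bystander: opened pack of glass slides in a card tray, 85 x 150 x 69 mm, standing on the other side of the microscope. Origin: centre of underside.
- oil_bottle: Bystander: small brown bottle with black cap, 29 mm diameter, 78 mm tall, standing beside the clip end of the dock. Origin: centre of underside.
- dropper: Bystander: small white dropper bottle, 26 mm diameter, 68 mm tall, standing beside the clip end of the dock. Origin: centre of underside.
There are look-alikes about, which are no part of the job. Several things have the shape of the slide_carrier; the one meant has the colours described above.

How it is judged (in metres and radians):
On the way, in this order (a step that is already met when the one before it is completed fails the run):
1. both retaining arms have been swung open, to more than 0.8 rad, at the same time (value of joint each of bail_left, bail_right above 0.8 rad), for 0.1 s.
2. the carrier is home: within 3 mm of the end stop, in line with the dock, the clip's ridge dropped into its groove (x of slide_carrier in the frame of dock above 0.029 m and value of joint clip between 0.01 and 0.065 rad and angle between the x axis of slide_carrier and the x axis of dock, either way round below 0.06 rad), for 0.2 s.
At the end, for the whole second after the job is handed in: The carrier lies flat on the bed, at rest, in line with the dock (0.06 rad), its front edge within 3 mm of the end stop (origin beyond dock x = 29 mm) with the clip resting in its groove (clip angle 0.010 to 0.065 rad), and both arms are shut behind its lip (below 0.13 rad) (all of step 2 and value of joint each of bail_left, bail_right below 0.13 rad and z of slide_carrier in the frame of dock below 0.017 m and angle between slide_carrier's own z axis and vertical below 0.04 rad and linear speed of slide_carrier below 0.01 m/s); the robot touches nothing.
It fails at once if the robot or its fingers touch the spring clip (contact force between any of the arm, the fingers and clip above 0.5 N).
It fails at once if the carrier is lifted off the bed (origin 10 mm above it) (z of slide_carrier in the frame of dock above 0.024 m).
It fails at once if the slide tray, oil bottle or dropper is moved by more than 20 mm (distance of any of slide_tray, oil_bottle, dropper from where it was at the start of the episode above 0.02 m).
It also fails if it takes over 72 s, if anything falls off the work surface, if the arm or the gripper's body presses on something with over 40 N, if the wrist force passes 120 N, or if a joint passes its speed limit or range.

## Working session

There is one attempt and no reset: what is moved stays moved. The work goes in short steps, Python scripts to look and compute and a tool call to move; the robot and the scene stay as the last step left them, time stands still between calls to the robot, and variables do not carry over. Pictures are saved under pics/ and viewed, at most 10 in all, crops included, and the job is handed in when it is done.

Besides the shell and the picture viewer there is one more tool, called after "Request:" as name(argument=value, ...), one argument or row to a line, values as JSON. arm_command: Moves the arm, as the interface text tells. Its arguments: {"type":"object","properties":{"gripper":{"type":"array"},"dp":{"type":"array"},"twist":{"type":"array"}},"required":["gripper","dp","twist"]}

```bash
mkdir -p pics; ls
python3 - <<'E'
from plant import *
import cv2,numpy as np
o=get_obs();print({k:np.round(v,3) for k,v in o.items()})
for n in ['top','side','wrist']:
    c=get_calibration(n);print(n,c)
    cv2.imwrite(f'pics/{n}0.png',capture(n)[:,:,::-1])
E
```

```text
pics
{'time': np.float64(0.0), 'joint_positions': array([ 0.971,  0.343,  1.525,  0.   ,  1.275, -0.146]), 'dq': array([ 0.002,  0.001,  0.001,  0.001,  0.   , -0.001]), 'tau': array([ 1.0000e-03, -4.3123e+01, -2.4422e+01,  7.2000e-02,  5.6000e-02,
       -0.0000e+00]), 'tool_pos': array([229.898, 471.529, 226.048]), 'tcp_rot': array([-3.14 , -0.   ,  2.688]), 'contact_force': array([-0.421,  0.223, -0.596]), 'moment': array([-0.024,  0.035, -0.   ]), 'finger_force': np.float64(0.0), 'grip_width': np.float64(92.003)}
top {'mtx': array([[393.59414955,   0.        , 321.47489036],
       [  0.        , 393.59414955, 201.85786765],
       [  0.        ,   0.        ,   1.        ]]), 'position': array([ 371.92376677,  -13.55798895, 1519.02591769]), 'attitude': array([-3.06394005, -0.00626628, -1.55049684])}
side {'mtx': array([[383.04515979,   0.        , 319.80206034],
       [  0.        , 383.04515979, 192.48428976],
       [  0.        ,   0.        ,   1.        ]]), 'position': array([-282.81341873, -649.35740141,  695.53779532]), 'attitude': array([-2.13112989,  0.01163008, -0.90479688])}
wrist {'mtx': array([[275.73185504,   0.        , 322.81429211],
       [  0.        , 275.73185504, 202.69656186],
       [  0.        ,   0.        ,   1.        ]]), 'mount': array([[ 8.02416580e-04, -9.66148183e-01, -2.57986519e-01,
         6.74583310e+01],
       [ 9.99999674e-01,  7.52877424e-04,  2.90810400e-04,
        -3.57915767e-01],
       [-8.67337136e-05, -2.57986669e-01,  9.66148473e-01,
        -1.57452714e+02],
       [ 0.00000000e+00,  0.00000000e+00,  0.00000000e+00,
         1.00000000e+00]])}
```

View pics/top0.png

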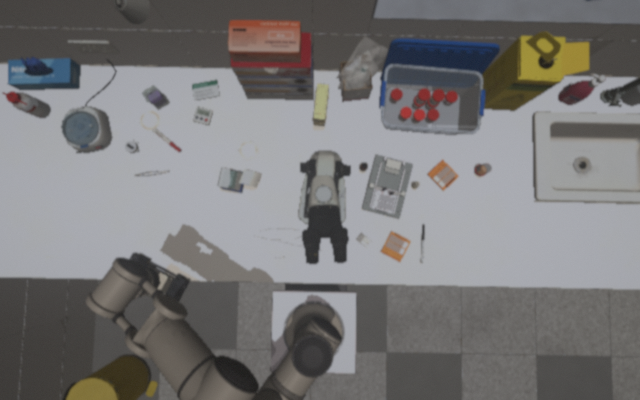

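View pics/wrist0.png

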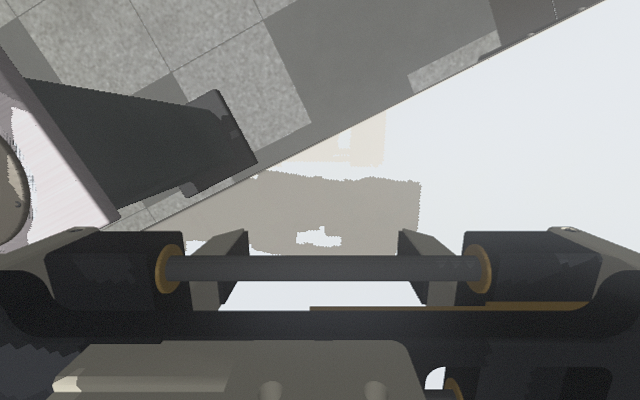

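The top view shows the dock right of the microscope at about (387,186), with its clip end towards the top of the picture. The oil bottle is near (363,166), the dropper near (415,185), and the orange plates are look-alikes. The wrist camera only sees the bench edge.

```bash
cat > h.py <<'E'
import cv2,numpy as np
from scipy.spatial.transform import Rotation as R
from plant import *
def cam(n,obs=None):
    c=get_calibration(n)
    if n=='wrist':
        T=np.eye(4);T[:3,:3]=R.from_euler('xyz',obs['tcp_rot']).as_matrix();T[:3,3]=obs['tool_pos']
        M=T@c['mount'];return c['mtx'],M[:3,:3],M[:3,3]
    return c['mtx'],R.from_euler('xyz',c['attitude']).as_matrix(),np.array(c['position'])
def ray(C,uv,z):
    K,r,p=C;d=r@np.linalg.inv(K)@np.array([uv[0],uv[1],1.]);return p+d*(z-p[2])/d[2]
def proj(C,P):
    K,r,p=C;q=K@(r.T@(np.asarray(P,float)-p));return q[:2]/q[2]
E
python3 - <<'E'
from h import *
t=cv2.imread('pics/top0.png');s=cv2.imread('pics/side0.png')
a=cv2.resize(t[140:230,340:430],None,fx=6,fy=6,interpolation=cv2.INTER_CUBIC)
cv2.imwrite('pics/tc.png',a)
C=cam('top');S=cam('side')
for p in [(327,200),(327,262),(387,186),(363,166),(415,185)]:
    w=ray(C,p,0);print(p,w.round(),proj(S,w).round())
E
```

```text
(327, 200) [498. -42.   0.] [324. 213.]
(327, 262) [260. -46.   0.] [272. 253.]
(387, 186) [ 557. -274.    0.] [399. 231.]
(363, 166) [ 634. -180.    0.] [384. 208.]
(415, 185) [ 564. -383.    0.] [435. 244.]
```

View pics/tc.png

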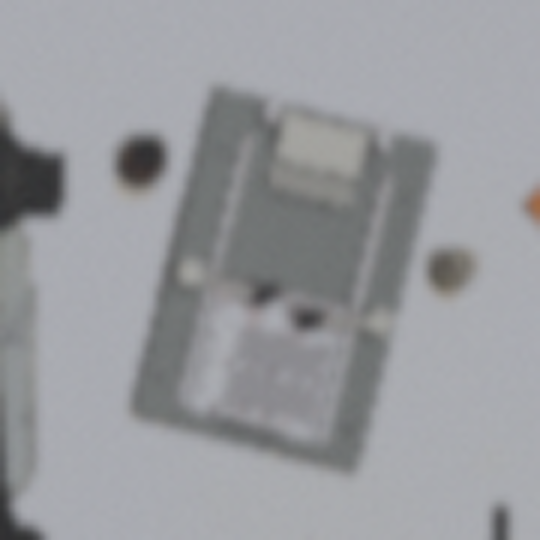

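View pics/side0.png

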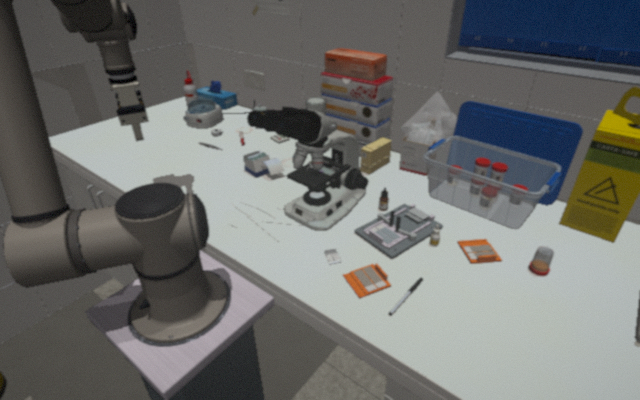

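The crop shows the dock with its far corners at (212,88) and (435,143) and its near corners at (135,412) and (355,470). The dark post tops are near (265,293) and (308,318). The side view confirms the dock is right of the microscope, with the path from the arm blocked by the microscope, so I will go over it.

Run:
```python
from h import *
C=cam('top')
cr=[(212,88),(435,143),(355,470),(135,412)]
f=lambda p,z:ray(C,(p[0]/6+340-.4,p[1]/6+140-.4),z)
W=np.array([f(p,14) for p in cr])
D=np.array([(105,75),(105,-75),(-115,-75),(-115,75)],float)
wm=W[:,:2]-W[:,:2].mean(0);dm=D-D.mean(0)
psi=np.arctan2((dm[:,0]*wm[:,1]-dm[:,1]*wm[:,0]).sum(),(dm*wm).sum())
r=np.array([[np.cos(psi),-np.sin(psi)],[np.sin(psi),np.cos(psi)]])
o=W[:,:2].mean(0)-r@D.mean(0)
print('psi',psi,'o',o,'res',(W[:,:2]-(D@r.T+o)).round(1).tolist())
for p in [(265,293),(308,318)]: print('post dock',(r.T@(f(p,70)[:2]-o)).round(1))
for p,z in [((140,160),78),((452,268),68)]: print('bottle',f(p,z/2).round(), (r.T@(f(p,z/2)[:2]-o)).round(1))
tx=np.array(get_obs()['tcp_rot']);print('yaw now',tx[2],'target',psi+np.pi,'twist units',-(np.degrees(psi+np.pi-tx[2]))/5)
```

```text
psi -0.2284017155571658 o [ 561.24877299 -272.81319924] res [[-2.1, -0.4], [-0.9, 1.4], [1.4, 2.1], [1.6, -3.1]]
post dock [-26.3  17.1]
post dock [-34.8 -12.2]
bottle [ 626. -175.   39.] [ 41.2 109.7]
bottle [ 562. -375.   34.] [ 23.9 -98.9]
yaw now 2.6878522665802826 target 2.9131909380326273 twist units -2.5821909670608876
```

Request:
arm_command(
  gripper=[30,30,30,30,30],
  dp=[
    [0,0,-1],
    [0,0,-1],
    [0,0,-1],
    [0,0,-1],
    [0,0,-1],
  ],
  twist=[0,0,0,0,0],
)

```text
time: 0.78
tool_pos: [230.0, 471.7, 352.3]
tcp_rot: [-3.141, -0.0, 2.688]
contact_force: [-0.4, -0.2, -0.4]
grip_width: 46.2
finger_force: 0.0
```

Request:
arm_command(
  gripper=[30,30,30,30,30],
  dp=[
    [0,0,-1],
    [0,0,-1],
    [0,0,-1],
    [0,0,-1],
    [0,0,0],
  ],
  twist=[0,0,0,0,0],
)

```text
time: 1.4
tool_pos: [230.3, 472.2, 453.0]
tcp_rot: [3.138, 0.0, 2.688]
contact_force: [-0.4, -0.2, -0.6]
grip_width: 29.9
finger_force: 0.0
```

Request:
arm_command(
  gripper=[30,30,30,30,30],
  dp=[
    [-0.7,-1,0],
    [-0.7,-1,0],
    [-0.7,-1,0],
    [-0.7,-1,0],
    [-0.7,-1,0],
  ],
  twist=[-0.52,-0.52,-0.52,-0.52,-0.52],
)

```text
time: 2.02
tool_pos: [267.3, 323.1, 450.2]
tcp_rot: [-3.14, -0.001, 2.916]
contact_force: [-0.1, -1.0, 0.2]
grip_width: 30.0
finger_force: 0.0
```

Request:
arm_command(
  gripper=[30,30,30,30,30],
  dp=[
    [-0.7,-1,0],
    [-0.7,-1,0],
    [-0.7,-1,0],
    [-0.7,-1,0],
    [-0.7,-1,0],
  ],
  twist=[0,0,0,0,0],
)

```text
time: 2.65
tool_pos: [324.5, 181.7, 450.2]
tcp_rot: [-3.141, -0.002, 2.915]
contact_force: [0.9, -0.6, 0.1]
grip_width: 29.9
finger_force: 0.0
```

Request:
arm_command(
  gripper=[30,30,30,30,30],
  dp=[
    [-0.7,-1,0],
    [-0.7,-1,0],
    [-0.7,-1,0],
    [-0.7,-1,0],
    [-0.7,-1,0],
  ],
  twist=[0,0,0,0,0],
)

```text
time: 3.28
tool_pos: [381.7, 40.3, 450.2]
tcp_rot: [-3.141, -0.002, 2.915]
contact_force: [0.0, 0.1, 0.1]
grip_width: 29.9
finger_force: 0.0
```

Request:
arm_command(
  gripper=[30,30,30,30,30],
  dp=[
    [-0.4,-0.88,0],
    [-0.4,-0.88,0],
    [-0.4,-0.88,0],
    [-0.4,-0.88,0],
    [-0.4,-0.88,0],
  ],
  twist=[0,0,0,0,0],
)

```text
time: 3.9
tool_pos: [405.5, -77.8, 450.1]
tcp_rot: [3.141, -0.002, 2.915]
contact_force: [-0.2, 0.6, -0.2]
grip_width: 30.0
finger_force: 0.0
```

Request:
arm_command(
  gripper=[30,30,30,30,30],
  dp=[
    [-0.4,-0.88,0],
    [-0.4,-0.88,0],
    [-0.4,-0.88,0],
    [-0.4,-0.88,0],
    [-0.4,-0.88,0],
  ],
  twist=[0,0,0,0,0],
)

```text
time: 4.53
tool_pos: [429.5, -196.2, 450.1]
tcp_rot: [3.141, -0.002, 2.915]
contact_force: [0.6, 0.6, -0.1]
grip_width: 30.0
finger_force: 0.0
```

Request:
arm_command(
  gripper=[30,30,30,30,30],
  dp=[
    [-0.4,-0.35,0],
    [-0.4,-0.35,0],
    [-0.4,-0.35,0],
    [-0.4,-0.35,0],
    [-0.4,-0.35,0],
  ],
  twist=[0,0,0,0,0],
)

```text
time: 5.15
tool_pos: [469.2, -249.9, 451.7]
tcp_rot: [3.141, 0.0, 2.915]
contact_force: [0.2, 0.5, 0.0]
grip_width: 29.6
finger_force: 0.0
```

Request:
arm_command(
  gripper=[30,30,30,30,30],
  dp=[
    [-0.45,0,1],
    [-0.45,0,1],
    [-0.45,0,1],
    [-0.45,0,1],
    [-0.45,0,1],
  ],
  twist=[0,0,0,0,0],
)

```text
time: 5.78
tool_pos: [524.0, -262.5, 325.8]
tcp_rot: [3.141, 0.0, 2.915]
contact_force: [0.6, 1.0, 0.8]
grip_width: 29.9
finger_force: 0.0
```

Request:
arm_command(
  gripper=[30,30,30,30,30],
  dp=[
    [-0.45,0,1],
    [-0.45,0,1],
    [-0.45,0,1],
    [-0.45,0,1],
    [0,0,0],
  ],
  twist=[0,0,0,0,0],
)

```text
time: 6.4
tool_pos: [566.9, -271.9, 224.2]
tcp_rot: [3.14, -0.004, 2.915]
contact_force: [-0.3, 0.0, 0.9]
grip_width: 30.0
finger_force: 0.0
```

Run:
```python
from h import *
import pickle
o=get_obs();i=capture('wrist');cv2.imwrite('pics/w1.png',i[:,:,::-1]);pickle.dump(o,open('w1.pkl','wb'));print(o['tool_pos'],o['tcp_rot'],o['joint_positions'])
```

```text
[ 566.92792836 -271.93533974  224.19707084] [ 3.1398774  -0.00444674  2.91497277] [-5.69117146e-01  5.41102176e-01  1.21189188e+00  1.24195310e-04
  1.39336312e+00 -1.91331198e+00]
```

View pics/w1.png

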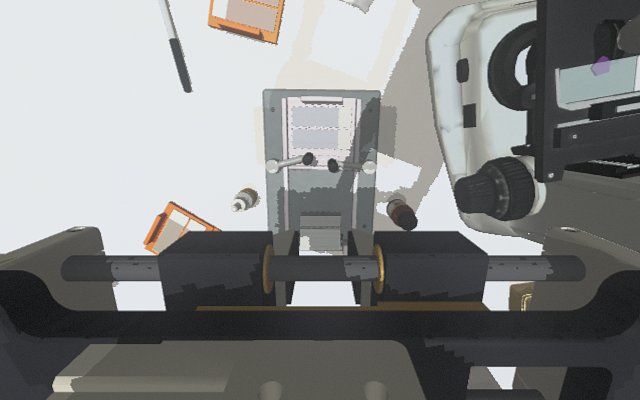

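The wrist view shows the whole dock with its near corners at (263,90) and (380,90) and the pivots at (273,166) and (369,166). The post tops are at (308,158) and (333,165), and the carrier lip is near (322,98). The dropper at (240,203) and the oil bottle at (403,213) stand beside the dock.

Run:
```python
from h import *
import pickle
o=pickle.load(open('w1.pkl','rb'));C=cam('wrist',o)
i=cv2.imread('pics/w1.png')
cv2.imwrite('pics/w1c.png',cv2.resize(i[80:215,225:425],None,fx=4,fy=4,interpolation=cv2.INTER_CUBIC))
A=ray(C,(263,90),14)[:2];B=ray(C,(380,89.5),14)[:2]
y=(B-A)/np.linalg.norm(B-A);x=np.array([y[1],-y[0]]);psi=np.arctan2(x[1],x[0])
O=(A+B)/2+115*x
print('width',np.linalg.norm(B-A),'psi',psi,'O',O)
d=lambda uv,z:(lambda p:np.array([x@p,y@p]).round(1))(ray(C,uv,z)[:2]-O)
print('piv',d((273,166),36),d((369,166),36));print('post',d((308,158),70),d((333,165),70));print('lip',d((322,98),36))
print('dropper',d((237,208),34),'oil',d((405,220),39)); 
print('TCP',d(proj(C,[*o['tool_pos'][:2],14]),14))
```

```text
width 145.75266034904908 psi -0.22159962243309916 O [ 565.78925558 -273.1527702 ]
piv [-23.1 -61.2] [-22.6  59.1]
post [-36.1 -15.4] [-28.2  12.7]
lip [-103.     0.6]
dropper [  31.9 -111.5] oil [ 47.8 108.4]
TCP [0.8 1.4]
```

View pics/w1c.png

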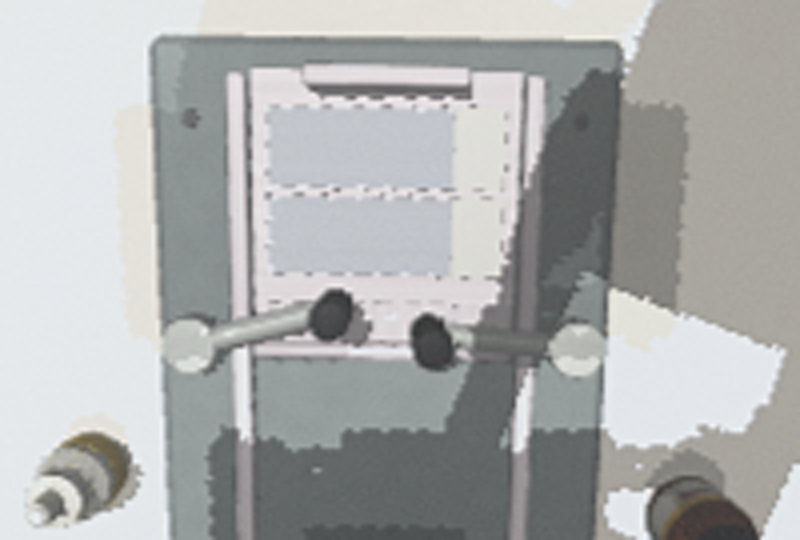

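The enlarged crop shows pivot caps at (188,346) and (578,350) and post tops at (330,315) and (433,342). The right arm stands slightly open, at about 0.2 rad. The lip's rear edge is at row 66, columns 303 to 470.

```bash
cat >> h.py <<'E'
import pickle,os
def dock():
    return pickle.load(open('dock.pkl','rb'))
def tod(P):
    O,x,y=dock();p=np.asarray(P)[:2]-O;return np.array([x@p,y@p]).round(1)
E
python3 - <<'E'
from h import *
o=pickle.load(open('w1.pkl','rb'));C=cam('wrist',o)
g=lambda a,b,z:ray(C,(a/4+225-.4,b/4+80-.4),z)[:2]
R_,L=g(188,346,32),g(578,350,32)
y=(L-R_)/np.linalg.norm(L-R_);x=np.array([y[1],-y[0]])
print('dist',np.linalg.norm(L-R_),'psi',np.arctan2(x[1],x[0]))
for ps in [-.2216,-.2284]: pass
psi=np.mean([np.arctan2(x[1],x[0]),-.2216]);x=np.array([np.cos(psi),np.sin(psi)]);y=np.array([-x[1],x[0]])
O=(R_+L)/2+20*x;pickle.dump((O,x,y),open('dock.pkl','wb'));print(O,psi)
print('corners',tod(g(152,37,14)),tod(g(621,42,14)),'posts',tod(g(330,312,70)),tod(g(433,342,70)),'lip',tod(g(303,66,36)),tod(g(470,68,36)))
print('rails', tod(g(237,75,22)),tod(g(536,75,22)))
print('TCP',tod(o['tool_pos']),'yaw err',o['tcp_rot'][2]-np.pi-psi)
E
```

```text
dist 123.683405360545 psi -0.236301592933968
[ 563.77767945 -274.77478314] -0.228950796466984
corners [-114.2  -72.1] [-113.2   73.9] posts [-34.9 -14.7] [-26.6  14.3] lip [-103.4  -23.6] [-103.    25.5]
rails [-102.3  -45. ] [-102.6   46.8]
TCP [2.4 3.5] yaw err 0.0023309090854935766
```

Request:
arm_command(
  gripper=[30,30,30,30,30],
  dp=[
    [-0.24,-0.1,1],
    [0,0,1],
    [0,0,1],
    [0,0,1],
    [0,0,1],
  ],
  twist=[0,0,0,0,0],
)

```text
time: 7.08
tool_pos: [573.2, -276.7, 102.9]
tcp_rot: [-3.141, 0.003, 2.915]
contact_force: [0.8, -0.8, -0.8]
grip_width: 29.8
finger_force: 0.0
```

Request:
arm_command(
  gripper=[30,30,30,30,30],
  dp=[
    [0,0,0.8],
    [0,0,0.7],
    [0,0,0.55],
    [0,0,0],
    [0,0,0],
  ],
  twist=[0,0,0,0,0],
)

```text
time: 7.7
tool_pos: [573.0, -276.3, 51.2]
tcp_rot: [-3.141, 0.001, 2.915]
contact_force: [0.5, 0.8, 0.4]
grip_width: 30.1
finger_force: 0.0
```

Run:
```python
from h import *
o=get_obs();i=capture('wrist');cv2.imwrite('pics/w2.png',i[:,:,::-1]);print(o['tool_pos'],o['tcp_rot'],tod(o['tool_pos']),o['contact_force'])
```

```text
[ 572.98071917 -276.25133204   51.19484459] [-3.14124645e+00  1.22850220e-03  2.91474261e+00] [9.3 0.7] [0.50265549 0.84231853 0.35489246]
```

View pics/w2.png

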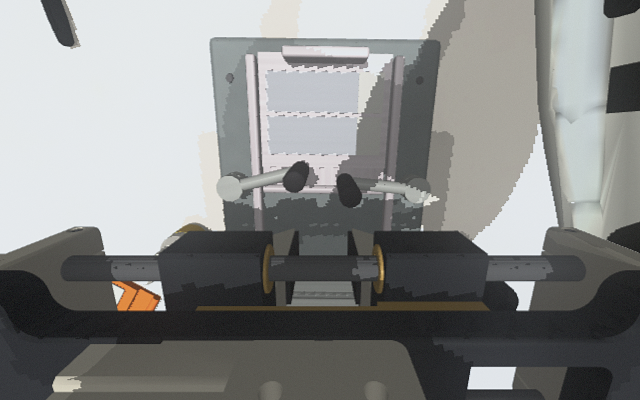

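The near view shows the posts at (296,178) and (348,190), just ahead of the fingers and in line with them. Now I pull both back.

Request:
arm_command(
  gripper=[30,30,30,30,30],
  dp=[
    [0.24,0,0],
    [0.24,0,0],
    [0.24,0,0],
    [0.24,0,0],
    [0.24,0,0],
  ],
  twist=[0,0,0,0,0],
)

```text
time: 8.38
tool_pos: [543.7, -269.3, 50.7]
tcp_rot: [-3.141, 0.002, 2.915]
contact_force: [3.3, -1.4, -1.7]
grip_width: 30.1
finger_force: 2.2
```

Request:
arm_command(
  gripper=[30,34,38,42,46],
  dp=[
    [0.24,0,0],
    [0.24,0,0],
    [0.24,0,0],
    [0.24,0,0],
    [0.24,0,0],
  ],
  twist=[0,0,0,0,0],
)

```text
time: 9.0
tool_pos: [518.8, -264.2, 51.7]
tcp_rot: [-3.14, 0.013, 2.914]
contact_force: [20.6, -5.5, -7.5]
grip_width: 45.0
finger_force: 10.4
```

Request:
arm_command(
  gripper=[46,46,46,46,46],
  dp=[
    [0,0,0],
    [0,0,0],
    [0,0,0],
    [0,0,0],
    [0,0,0],
  ],
  twist=[0,0,0,0,0],
)

```text
time: 9.62
tool_pos: [517.7, -264.6, 51.7]
tcp_rot: [-3.139, 0.01, 2.914]
contact_force: [13.9, -5.4, -3.7]
grip_width: 45.9
finger_force: 7.0
```

Run:
```python
from h import *
o=get_obs();i=capture('wrist');cv2.imwrite('pics/w3.png',i[:,:,::-1]);print(o['tool_pos'],o['tcp_rot'],tod(o['tool_pos']),o['contact_force'])
```

```text
[ 517.70363682 -264.57492361   51.7425718 ] [-3.13874867  0.00973034  2.91445202] [-47.2  -0.5] [13.90135271 -5.40677481 -3.66147534]
```

View pics/w3.png

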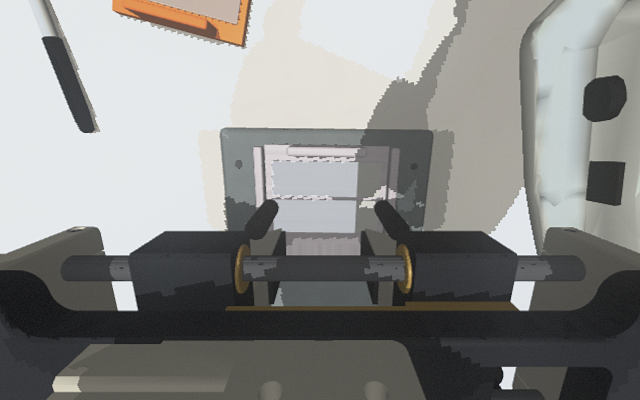

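The view shows both posts swung back and outward, with their lower ends at about (272,203) and (381,205) and their tops hidden by the gripper. I estimate the angles from the lower ends.

Run:
```python
from h import *
o=get_obs();C=cam('wrist',o)
for p,s in [((270,206),-1),((383,208),1)]:
    for z in (24,32):
        d=tod(ray(C,p,z));print(d,'theta',np.arctan2(-20-d[0],62-s*(d[1])))
print(tod(ray(C,(327,149),36)))
```

```text
[-62.6 -38.1] theta 1.0595220662002771
[-64.9 -36.5] theta 1.054292531645148
[-61.4  40.7] theta 1.0956218508194093
[-63.8  38.9] theta 1.0854718968313959
[-102.8    1.2]
```

Request:
arm_command(
  gripper=[46,46,46,30,15],
  dp=[
    [-0.2,0,0],
    [-0.2,0,0],
    [0,0,-0.7],
    [0,0.06,-0.7],
    [0.5,0,0],
  ],
  twist=[0,0,0,0,0],
)

```text
time: 10.3
tool_pos: [512.9, -261.0, 87.7]
tcp_rot: [-3.14, 0.004, 2.915]
contact_force: [-0.7, -0.5, 0.1]
grip_width: 30.5
finger_force: 0.0
```

Request:
arm_command(
  gripper=[0,0,0,0,0],
  dp=[
    [0.8,0,0],
    [0.8,0,0],
    [0.8,0,0],
    [0.5,0,0],
    [0,0,0],
  ],
  twist=[0,0,0,0,0],
)

```text
time: 10.92
tool_pos: [440.5, -243.9, 85.6]
tcp_rot: [3.141, -0.0, 2.914]
contact_force: [0.5, -1.6, -0.6]
grip_width: 0.5
finger_force: 0.0
```

Run:
```python
from h import *
o=get_obs();print(o['tool_pos'],o['tcp_rot'],tod(o['tool_pos']),o['contact_force'],o['grip_width'])
```

```text
[ 440.49350832 -243.93524978   85.61029093] [ 3.14139186e+00 -2.86818175e-04  2.91411795e+00] [-127.1    2.1] [ 0.45343622 -1.56101286 -0.61310191] 0.5398187983029179
```

Request:
arm_command(
  gripper=[0,0,0,0,0],
  dp=[
    [0,-0.04,0.9],
    [0,0,0.9],
    [0,0,0.5],
    [0,0,0.2],
    [0,0,0],
  ],
  twist=[0,0,0,0,0],
)

```text
time: 11.55
tool_pos: [441.3, -245.2, 23.0]
tcp_rot: [3.142, 0.0, 2.915]
contact_force: [-0.1, 0.4, 1.2]
grip_width: 0.4
finger_force: 0.0
```

Request:
arm_command(
  gripper=[0,0,0,0,0],
  dp=[
    [-0.2,0,0],
    [-0.2,0,0],
    [-0.2,0,0],
    [-0.2,0,0],
    [-0.2,0,0],
  ],
  twist=[0,0,0,0,0],
)

```text
time: 12.18
tool_pos: [465.7, -250.7, 23.0]
tcp_rot: [3.141, -0.0, 2.915]
contact_force: [-1.6, 0.4, 2.4]
grip_width: 0.4
finger_force: 0.7
```

Request:
arm_command(
  gripper=[0,0,0,0,0],
  dp=[
    [-0.25,0,0],
    [-0.25,0,0],
    [-0.25,0,0],
    [-0.25,0,0],
    [-0.25,0,0],
  ],
  twist=[0,0,0,0,0],
)

```text
time: 12.8
tool_pos: [496.3, -257.8, 22.9]
tcp_rot: [3.141, 0.0, 2.915]
contact_force: [-1.2, 1.5, -0.1]
grip_width: 0.1
finger_force: 0.6
```

Run:
```python
from h import *
o=get_obs();print(o['tool_pos'],o['tcp_rot'],tod(o['tool_pos']),o['contact_force'],o['grip_width'])
cv2.imwrite('pics/w4.png',capture('wrist')[:,:,::-1])
```

```text
[ 496.29562759 -257.84963564   22.93109112] [3.14149562e+00 1.67336645e-05 2.91469917e+00] [-69.6   1.2] [-1.15681039  1.49629681 -0.10462458] 0.06639650332665632
```

View pics/w4.png

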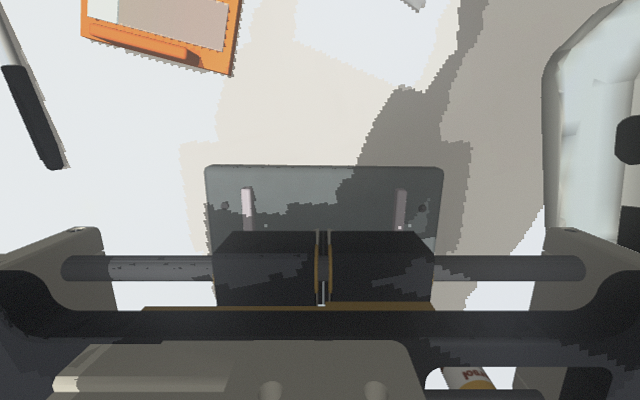

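The carrier has moved with the fingers and left the visible area, and the bed's near part at (245,200) to (400,200) is empty. I keep pushing, slower at the end.

Request:
arm_command(
  gripper=[0,0,0,0,0],
  dp=[
    [-0.2,0,0],
    [-0.2,0,0],
    [-0.2,0,0],
    [-0.2,0,0],
    [-0.2,0,0],
  ],
  twist=[0,0,0,0,0],
)

```text
time: 13.48
tool_pos: [520.6, -263.5, 22.9]
tcp_rot: [3.142, -0.0, 2.915]
contact_force: [-1.6, 0.6, -0.3]
grip_width: 0.3
finger_force: 0.4
```

Request:
arm_command(
  gripper=[0,0,0,0,0],
  dp=[
    [-0.12,0,0],
    [-0.12,0,0],
    [-0.12,0,0],
    [-0.12,0,0],
    [0,0,0],
  ],
  twist=[0,0,0,0,0],
)

```text
time: 14.1
tool_pos: [531.8, -266.1, 22.9]
tcp_rot: [3.141, -0.0, 2.915]
contact_force: [-4.2, -0.2, 1.6]
grip_width: 0.6
finger_force: 1.9
```

Run:
```python
from h import *
o=get_obs();print(o['tool_pos'],tod(o['tool_pos']),o['contact_force'])
```

```text
[ 531.83221081 -266.11321225   22.92106172] [-33.1   1.2] [-4.17050791 -0.23149659  1.60307617]
```

Request:
arm_command(
  gripper=[0,0,0,0,0],
  dp=[
    [-0.06,0,0],
    [-0.06,0,0],
    [-0.06,0,0],
    [-0.06,0,0],
    [0,0,0],
  ],
  twist=[0,0,0,0,0],
)

```text
time: 14.72
tool_pos: [538.0, -267.5, 23.0]
tcp_rot: [-3.142, 0.0, 2.915]
contact_force: [-2.1, 0.0, 0.8]
grip_width: 0.6
finger_force: 0.9
```

Request:
arm_command(
  gripper=[0,0,0,0,0],
  dp=[
    [-0.06,0,0],
    [-0.06,0,0],
    [0,0,0],
    [0,0,0],
    [0,0,0],
  ],
  twist=[0,0,0,0,0],
)

```text
time: 15.35
tool_pos: [539.3, -267.7, 22.9]
tcp_rot: [3.141, -0.003, 2.915]
contact_force: [-8.0, 1.5, 5.2]
grip_width: 0.8
finger_force: 4.0
```

Request:
arm_command(
  gripper=[0,0,0,0,0],
  dp=[
    [-0.06,0,0],
    [-0.06,0,0],
    [0,0,0],
    [0,0,0],
    [0,0,0],
  ],
  twist=[0,0,0,0,0],
)

```text
time: 15.98
tool_pos: [539.5, -267.7, 22.9]
tcp_rot: [3.14, -0.009, 2.915]
contact_force: [-17.8, 2.0, 13.1]
grip_width: 0.2
finger_force: 9.2
```

The carrier has stopped hard, with 18 N and no motion. I back off, rise and look at the clip from above.

Request:
arm_command(
  gripper=[0,0,0,0,0],
  dp=[
    [0.3,0,0],
    [0.3,0,0],
    [0,0,-1],
    [0,0,-1],
    [0,0,-1],
  ],
  twist=[0,0,0,0,0],
)

```text
time: 16.6
tool_pos: [529.3, -265.4, 98.7]
tcp_rot: [3.142, 0.001, 2.915]
contact_force: [0.4, 0.6, -0.6]
grip_width: 1.0
finger_force: 0.0
```

Request:
arm_command(
  gripper=[30,30,30,30,30],
  dp=[
    [-0.9,0,-1],
    [-1,0,-1],
    [-1,0,-1],
    [-1,0,-0.5],
    [-1,0,0],
  ],
  twist=[0,0,0,0,0],
)

```text
time: 17.23
tool_pos: [650.0, -293.4, 187.2]
tcp_rot: [-3.141, 0.004, 2.915]
contact_force: [0.3, -0.1, -0.6]
grip_width: 29.9
finger_force: 0.0
```

Request:
arm_command(
  gripper=[30,30,30,30,30],
  dp=[
    [0,0,0],
    [0,0,0],
    [0,0,0],
    [0,0,0],
    [0,0,0],
  ],
  twist=[0,0,0,0,0],
)

```text
time: 17.85
tool_pos: [648.2, -293.0, 185.7]
tcp_rot: [3.142, 0.0, 2.915]
contact_force: [-0.3, -0.0, 0.5]
grip_width: 30.0
finger_force: 0.0
```

Run:
```python
from h import *
o=get_obs();i=capture('wrist');cv2.imwrite('pics/w5.png',i[:,:,::-1]);pickle.dump(o,open('w5.pkl','wb'));print(o['tool_pos'],tod(o['tool_pos']))
C=cam('wrist',o);O,x,y=dock()
w=lambda a,b,z:[*(O+a*x+b*y),z]
print([proj(C,w(a,b,z)).round() for a,b,z in [(-115,75,14),(-115,-75,14),(105,75,14),(-13,0,36)]])
cv2.imwrite('pics/w5c.png',cv2.resize(i[20:240,200:450,::-1],None,fx=2.7,fy=2.7,interpolation=cv2.INTER_CUBIC))
```

```text
[ 648.17979466 -293.02595394  185.70987432] [86.3  1.4]
[array([396.,  -5.]), array([250.,  -6.]), array([383., 202.]), array([322.,  98.])]
```

View pics/w5c.png

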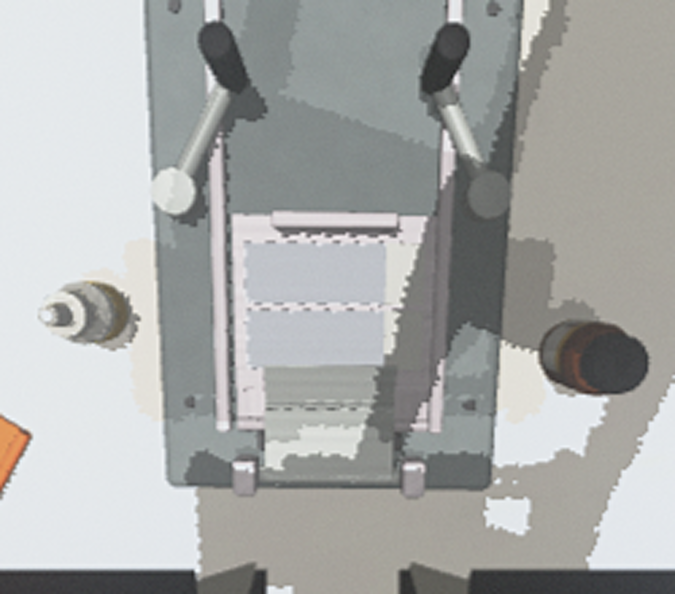

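The view shows the carrier under the clip, its lip's rear edge at crop (335,212) against a prediction of (329,211) for home. Both arms are open with pivots at (174,191) and (489,194), and both bottles are standing. I check the lip relative to the pivots, and the front edge.

Run:
```python
from h import *
o=pickle.load(open('w5.pkl','rb'));C=cam('wrist',o)
g=lambda a,b,z:tod(ray(C,(a/2.7+200-.3,b/2.7+20-.3),z))
print('piv',g(174,191,32),g(489,194,32),'lip',g(272,212,36),g(398,213,36),'front plate edge',g(240,428,20),g(428,430,20),'far corners',g(168,488,14),g(490,488,14))
for p,s in [((213,37),-1),((455,40),1)]:
    d=g(*p,70);print('post',d,np.arctan2(-20-d[0],62-s*d[1]))
```

```text
piv [-20.3 -61.4] [-19.6  61.6] lip [-12.3 -23. ] [-12.1  25.9] front plate edge [ 75.2 -39.9] [75.9 42.7] far corners [104.  -74.3] [103.6  72.7]
post [-62.5 -38.6] 1.0675016078608741
post [-61.9  40.4] 1.0948153773345024
```

Home is confirmed (lip at -12 mm). Now I go behind the posts and push them shut.

Request:
arm_command(
  gripper=[50,50,50,50,50],
  dp=[
    [1,0,0],
    [1,0,0],
    [1,0,0],
    [1,0,0.4],
    [1,0,0.4],
  ],
  twist=[0,0,0,0,0],
)

```text
time: 18.52
tool_pos: [525.8, -264.7, 165.5]
tcp_rot: [-3.141, 0.001, 2.915]
contact_force: [-0.2, -0.3, 1.4]
grip_width: 50.0
finger_force: 0.0
```

Request:
arm_command(
  gripper=[50,50,50,50,50],
  dp=[
    [1,-0.03,0.4],
    [1,0,0.4],
    [0,0,1],
    [0,0,0.8],
    [0,0,0],
  ],
  twist=[0,0,0,0,0],
)

```text
time: 19.15
tool_pos: [476.9, -253.8, 99.4]
tcp_rot: [3.14, -0.003, 2.915]
contact_force: [-0.1, -0.7, 1.5]
grip_width: 50.3
finger_force: 0.0
```

Request:
arm_command(
  gripper=[50,50,50,50,50],
  dp=[
    [0,0,1],
    [0,0,0.6],
    [0,0,0.3],
    [0,0,0],
    [0,0,0],
  ],
  twist=[0,0,0,0,0],
)

```text
time: 19.77
tool_pos: [478.1, -254.6, 53.6]
tcp_rot: [-3.141, 0.001, 2.915]
contact_force: [0.2, -0.9, 0.4]
grip_width: 50.2
finger_force: 0.0
```

Run:
```python
from h import *
o=get_obs();print(o['tool_pos'],tod(o['tool_pos']),o['contact_force'],o['grip_width'])
```

```text
[ 478.11623809 -254.63826458   53.6147541 ] [-88.    0.2] [ 0.16155516 -0.88714336  0.39799787] 50.24589981014597
```

Request:
arm_command(
  gripper=[50,48,42,38,34],
  dp=[
    [-0.2,0,0],
    [-0.2,0,0],
    [-0.2,0,0],
    [-0.2,0,0],
    [-0.2,0,0],
  ],
  twist=[0,0,0,0,0],
)

```text
time: 20.4
tool_pos: [493.0, -258.3, 51.6]
tcp_rot: [3.14, -0.021, 2.918]
contact_force: [-33.8, -4.1, 10.1]
grip_width: 34.9
finger_force: 15.9
```

Request:
arm_command(
  gripper=[30,28,26,24,22],
  dp=[
    [-0.16,0,0],
    [-0.16,0,0],
    [-0.16,0,0],
    [-0.16,0,0],
    [0,0,0],
  ],
  twist=[0,0,0,0,0],
)

```text
time: 21.02
tool_pos: [518.3, -263.7, 53.1]
tcp_rot: [-3.141, 0.001, 2.915]
contact_force: [-1.1, -0.6, -0.3]
grip_width: 22.1
finger_force: 0.7
```

Run:
```python
from h import *
o=get_obs();print(o['tool_pos'],tod(o['tool_pos']),o['contact_force'],o['grip_width'])
```

```text
[ 518.32281999 -263.74900217   53.05219791] [-46.8   0.4] [-1.0632429 -0.5813606 -0.253896 ] 22.11496133723502
```

Request:
arm_command(
  gripper=[22,22,22,22,22],
  dp=[
    [-0.1,0,0],
    [-0.1,0,0],
    [-0.08,0,0],
    [-0.06,0,0],
    [0,0,0],
  ],
  twist=[0,0,0,0,0],
)

```text
time: 21.65
tool_pos: [526.3, -265.6, 53.0]
tcp_rot: [-3.142, 0.001, 2.915]
contact_force: [-1.4, -0.3, 0.4]
grip_width: 22.2
finger_force: 0.8
```

Request:
arm_command(
  gripper=[22,22,22,22,22],
  dp=[
    [-0.06,0,0],
    [-0.06,0,0],
    [-0.06,0,0],
    [0,0,0],
    [0,0,0],
  ],
  twist=[0,0,0,0,0],
)

```text
time: 22.28
tool_pos: [526.8, -265.6, 52.9]
tcp_rot: [3.141, -0.008, 2.915]
contact_force: [-15.1, 2.4, 8.8]
grip_width: 22.0
finger_force: 7.8
```

Run:
```python
from h import *
o=get_obs();print(o['tool_pos'],tod(o['tool_pos']),o['contact_force'],o['grip_width'])
```

```text
[ 526.83928709 -265.58424664   52.85127608] [-38.1   0.6] [-15.09911018   2.40796599   8.84696994] 21.984264938364696
```

The push stopped hard at the expected place. I back off and check the post angles numerically from the same viewpoint as before.

Request:
arm_command(
  gripper=[22,22,22,22,22],
  dp=[
    [0.3,0,0],
    [0.3,0,0],
    [0,0,-1],
    [0,0,-1],
    [0,0,-1],
  ],
  twist=[0,0,0,0,0],
)

```text
time: 22.9
tool_pos: [516.0, -263.2, 128.9]
tcp_rot: [-3.141, 0.001, 2.915]
contact_force: [0.2, 0.1, -0.8]
grip_width: 22.0
finger_force: 0.0
```

Request:
arm_command(
  gripper=[22,22,22,22,22],
  dp=[
    [-1,0,-1],
    [-1,0,-1],
    [-1,0,-0.3],
    [-1,0,0],
    [-1,0,0],
  ],
  twist=[0,0,0,0,0],
)

```text
time: 23.52
tool_pos: [638.6, -291.4, 185.8]
tcp_rot: [-3.141, 0.002, 2.915]
contact_force: [0.4, 0.2, -0.3]
grip_width: 21.9
finger_force: 0.0
```

Run:
```python
from h import *
o=get_obs();i=capture('wrist');cv2.imwrite('pics/w6.png',i[:,:,::-1]);pickle.dump(o,open('w6.pkl','wb'));print(o['tool_pos'],tod(o['tool_pos']),o['contact_force'])
def blobs(img,o):
    C=cam('wrist',o);O,x,y=dock()
    m=(img.max(2)<62).astype(np.uint8)
    n,l,st,ce=cv2.connectedComponentsWithStats(m)
    for k in range(1,n):
        if st[k,4]>40 and ce[k][1]<225:
            d=tod(ray(C,ce[k],55))
            if abs(d[0])<115 and abs(d[1])<85: print(st[k],ce[k].round(),d)
print('w5');blobs(cv2.imread('pics/w5.png'),pickle.load(open('w5.pkl','rb')))
print('w6');blobs(i,o)
C=cam('wrist',o);O,x,y=dock()
for t in (0,.13,.5,1.08):
    print(t,[proj(C,[*(O+(-20-48*np.sin(t))*x+s*(62-48*np.cos(t))*y),60]).round() for s in (-1,1)])
```

```text
[ 638.63327884 -291.44685516  185.77830121] [76.7  0.8] [ 0.36930253  0.24271993 -0.26370776]
w5
[356  36  17  19 151] [362.  46.] [-56.9  37.5]
w6
0 [array([309.,  98.]), array([338.,  98.])]
0.13 [array([308.,  91.]), array([338.,  91.])]
0.5 [array([302.,  72.]), array([344.,  72.])]
1.08 [array([281.,  49.]), array([366.,  49.])]
```

Run:
```python
from h import *
o=pickle.load(open('w6.pkl','rb'));C=cam('wrist',o);i=cv2.imread('pics/w6.png')
roi=i[25:125,255:395].max(2)
for th in (65,80,95):
    n,l,st,ce=cv2.connectedComponentsWithStats((roi<th).astype(np.uint8))
    for k in range(1,n):
        if 30<st[k,4]<1500:
            x0,y0,w,h,a=st[k];print(th,[x0+255,y0+25,w,h,a],ce[k].round()+[255,25])
# coarse dump
print(roi[50:100:4,30:110:4])
```

```text
65 [np.int32(306), np.int32(98), np.int32(10), np.int32(9), np.int32(34)] [311. 103.]
65 [np.int32(332), np.int32(97), np.int32(12), np.int32(11), np.int32(46)] [337. 103.]
80 [np.int32(303), np.int32(91), np.int32(13), np.int32(17), np.int32(145)] [309.  99.]
80 [np.int32(332), np.int32(91), np.int32(12), np.int32(17), np.int32(158)] [337.  99.]
95 [np.int32(368), np.int32(56), np.int32(24), np.int32(43), np.int32(365)] [382.  83.]
95 [np.int32(285), np.int32(90), np.int32(36), np.int32(21), np.int32(257)] [307. 101.]
95 [np.int32(331), np.int32(91), np.int32(58), np.int32(34), np.int32(621)] [362. 110.]
95 [np.int32(268), np.int32(105), np.int32(10), np.int32(8), np.int32(37)] [273. 108.]
[[134 143 139 140 140 139 140 139 139 139 138 138 137 137 138 138 137 141
  139 136]
 [ 95 140 143 140 141 141 138 139 139 136 139 141 140 138 139 138 138 139
  139 138]
 [132 140 141 142 141 140 140 140 139 139 140 139 140 140 139 139 138 136
  139 138]
 [ 95 139 140 138 140 142 142 138 138 138 137 139 137 138 138 138 139 137
  137 137]
 [129 141 140 140 139  94  74 143 141 137 139 138 140  73  99 137 140 135
  138 139]
 [ 86 142 140 141 142  78  77  63 142 139 138 140  71  75  73 135 137 137
  138 141]
 [187 186 186 182 187  74  76  68 140 141 141 137  66  74  69 179 173 174
  175 102]
 [144 145 145 147 149  97  64  63  87 139 139 138  59  60  57 143 154 157
  159 100]
 [ 88 103  83 135  83 101  85  86  86 112 120 120  91  77  84  80  81  83
   89  84]
 [122 226 227 225 214 221 223 220 225 224 224 223 223 164 220 223 225 222
  121 125]
 [ 92 225 224 224 224 116 116 160 117 117 113 157 111 159 113 116 220 221
  123 116]
 [118 225 193 209 194 206 191 206 190 205 190 205 189 202 189 220 211 129
  124 115]
 [ 85 224 199 198 200 200 200 200 202 199 201 201 199 199 200 219 220 121
  124 109]]
```

Both posts sit at (309,99) and (337,99), matching the shut prediction of (309,98) and (338,98). The robot is clear of everything, so I hand in.

```bash
python3 -c "
from plant import *
print(close_job())"
```

```text
the job is handed in; nothing more can be done
None
```

I handed the job in: the carrier measured fully home under the clip (lip 12 mm short of the dock origin, expected 13), both arms looked shut behind the lip, and the robot was clear; the simulator gave no verdict.

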